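Load a sauce cartridge and prime the pump

ROBOT

A 7-joint arm with a two-finger parallel gripper is mounted at the origin on the work surface. World frame = base frame: x ahead of the robot, y to its left, z up, the work surface at z = 0. Lengths are in mm, angles in rad, forces in N, time in s.
With the tool pointing down it reaches from about 400 to 750 mm from the base axis. Payload 19.5 kg.
Tool frame: the origin (TCP) lies between the finger pads; the fingertips stand 11 mm ahead of it and the grasp point (between the pads) lies 8 mm behind it; z points along the fingers, y is the line along which they close (so a half turn about z gives the same grasp; the last joint's range is limited). The gripper opens to 85 mm and grips with 20 to 120 N. Pads are 22 mm wide; open, the fingers measure 114 mm over their backs; the gripper's body (76 mm by 85 mm) begins 54 mm behind the grasp point. The pads swing forward as they close: fully open they stand 13 mm farther back than shut.
Start: joints at [-1.347, 0.707, -0.028, 1.485, 0.022, 0.951, -0.075], TCP at [151.03, 554.785, 242.268] pointing down, gripper open.
Joint ranges: [-2.71, 2.71], [-0.32, 2.16], [-1.57, 1.52], [0, 2.45], [-1.46, 4.6], [0, 2.02], [-2.83, 2.83]. Speed limits (rad/s): [1.89, 1.89, 2.57, 2.57, 3.01, 3.01, 3.01].

INTERFACE

Orientations are given as a unit quaternion [w, x, y, z].
In Python, from cell import ctrl gives the robot as it stands. The module is installed in compiled form; this text tells all that it offers.
- The arm moves only by the shell command python3 -m pendant 'ROWS' [FORCE]. ROWS is JSON, a list of rows, each a list of 7 numbers: the shift along the tool's x, y, z in m, then the turn, a rotation vector about the tool's x, y, z in rad, then the closure, from 0 (fully open) to 1 (shut). In form: [[x, y, z, rx, ry, rz, fingers], ...]. A call has 1 to 12 rows; each row shifts and turns the commanded pose from where the row before left it, along the tool's axes as they then stand; what a row does not reach is not made up. A row lasts 1/10 s, in which the tool goes at most 50 mm and 8.59 degrees, less where a joint would pass 70% of its speed; a pose out of reach is approached as far as the arm can. A call is refused whole if a number of a shift passes 0.05 or a number of a turn 0.15, either way. A call with a gripper value outside its range is refused whole. The fingers move at their own pace and stop on an object; FORCE is the grip in N (left out, the last holds). Time passes only in rows, so rows that do not move let the fingers close. It gives the time, the measured TCP pose, the force, the opening and the grip force at its end, in the units of the state.
- ctrl.observe(): the state, without advancing time (a new reading comes with each control period).
- ctrl.camera(name): name is "scene" or "top" or "wrist"; returns a dict with "image" (384x512x3 uint8, blue, green, red), "fx", "fy", "cx", "cy" (pixels), "R" (3x3) and "t" (3): a world point X has camera coordinates R X + t; the wrist camera has in their place "mount" (4x4, takes a point from camera to tool coordinates, whose origin is the TCP and whose axes are the flange's). Camera axes: x right, y down, z forward; pixel columns grow to the right and rows downward; lengths in mm; the calibration is good to about 2 mm. The wrist camera is an equidistant fisheye: a pixel r from the principal point sees the ray r / f radians off the axis. A picture is of the moment at which its call begins: read the wrist's pose just before it. There is no depth.
- ctrl.sign_off(): hands the job in; it is judged then, once.
Trained networks look in a picture, given as the dict that the camera call returned (one of the last four; its "shot" number tells which), for a name from the list of things; names that differ only in an ending like _2 or _b are one class to them, and where a whole thing is asked for, a point or a joint stands for the part that bears it (a point fixed in the world has none). Each returns a list of dicts, best first, with "conf" (0 to 1); they miss things now and then, are a little off and sometimes report something else, mostly with a low value. They report only what shows in the picture. A call takes as long as a camera call. They do not tell look-alikes from the thing itself.
- ctrl.find_in(label, picture): "point" ([column, row] in pixels, amid what is visible of it).
- ctrl.cut_out(label, picture): "mask" (384x512 bool, what is visible of it) and "point" ([column, row] in pixels, amid what is visible of it).
The state is a dict: "clock": time; "q": joint angles; "qd": joint speeds; "effort": joint torques, N m; "eef_pos": TCP position; "orientation": TCP orientation; "ft_force": force on the tool from outside, world axes, zero at the start; "torque": the same for the moment, N m; "gripper_width": finger opening in mm; "finger_force": force on a finger pad.
Only numpy, scipy, OpenCV 4.12 (cv2) and the standard library are available. Lean on these libraries where they do the work, as an engineer would, in place of code of your own. Each camera call takes 0.05 s, during which the arm holds its last target. There are 200 camera calls.

TASK

Change the sauce on the counter dispenser: take the orange cartridge, rib side up, and press it fully home in the sloping bay, until its lid is flush with the sloping blue face all round. Only after that, push the red pump head all the way down to its stop and let it come back up. Leave the green cartridge, the glass, the ramekin and the black dip cup where they stand.

Things in the scene. Friction and masses are not known exactly. Their poses are not given: they have to be found in the camera images.
- orange_cartridge: closed sauce cartridge, bright orange body and lid: block 110 mm (its x) by 60 (y) by 40 mm tall, about 0.18 kg. On the middle of the lid stands a black grip rib 66 mm long (x), 16 thick (y), 24 tall. Origin: centre of the underside, z up; ends alike. The one to load; starts flat on the table beside the dispenser
- orange_lid (a point): centre of the orange cartridge's lid surface, at the foot of the rib, 40 mm above its origin
- deck: fixed blue sloping top of the dispenser. Its face is 30 degrees from level, lowest edge farthest from the robot, so it looks up and away from the robot. Origin: centre of the bay's mouth in the face, 100 mm above the table; x up the slope (towards the robot), y across (to the robot's right), z straight out of the face. Spans x -85 to 85, y -65 to 155 mm. The pump stands on it at x 0, y +105 mm
- bay_mouth (a point): the deck's origin: centre of the mouth of the bay, a rectangular recess square to the face, 115 mm (deck x) by 65 mm (deck y): 2.5 mm of play on each side of a cartridge. The top 14 mm of its grey walls flare outwards as a steep lead-in, 5 mm wider on each side at the face
- receiver (a joint): yellow plate (98 by 48 mm) in the bay that carries the cartridge; m pushed in: 0 to 3 mm at the start, 14 mm at its stop. Its top is 26 mm below the face at 0, 40 mm at the stop (lid then flush). No spring; slides stiffly: about 7 N along the bay moves it, the cartridge's weight does not, and it stays where pushed
- receiver_top (a point): centre of the receiver plate's upper side
- pump (a joint): spring pump plunger that slides along the deck's z; m pressed down, 0 at rest, 18 mm at its stop; it springs back by itself. It takes 2.5 N to start and 8 N at the stop
- pump_top (a point): middle of the top of the red domed pump head (42 mm across, 15 mm tall), 49 mm above the sloping face at rest and 31 mm at the stop; a steel collar 50 mm across and 10 mm tall stands on the face below it
- green_cartridge: closed sauce cartridge, green body and lid: block 110 mm (its x) by 60 (y) by 40 mm tall, about 0.18 kg. On the middle of the lid stands a black grip rib 66 mm long (x), 16 thick (y), 24 tall. Origin: centre of the underside, z up; ends alike. Bystander on the dispenser's other side
- glass: empty amber drinking glass, 80 mm across, 140 mm tall; origin at the centre of its foot; bystander behind, to the left
- ramekin: white ramekin bowl, 80 mm across, 42 mm tall; origin at the centre of its foot; bystander behind, to the right
- dip_cup: black dip cup, 66 mm across, 36 mm tall; origin at the centre of its foot; bystander between robot and dispenser
Mind the look-alikes: they are no part of the job. Several things have the shape of the orange_cartridge; the one meant has the colours described above.

How it is judged (in metres and radians):
On the way, in this order (a step that is already met when the one before it is completed fails the run):
1. the orange cartridge is pressed home, its lid flush with the sloping face (z of orange_lid in the frame of deck between -0.004 and 0.003 m and x of orange_lid in the frame of deck between -0.006 and 0.006 m and y of orange_lid in the frame of deck between -0.006 and 0.006 m and angle between the z axis of orange_cartridge and the z axis of deck, either way round below 0.06 rad and angle between orange_cartridge's own z axis and vertical below 1 rad and value of joint receiver above 0.0115 m), for 0.2 s.
2. with the cartridge home, the pump head is pushed down to its stop (at least 16 of 18 mm) (all of step 1 and value of joint pump above 0.016 m), for 0.05 s.
At the end, for the whole second after the job is handed in: Orange cartridge in the bay, rib outwards, lid at most 3 mm above or 4 mm below the face, within 6 mm of centre and 0.06 rad of square, receiver in 11.5 mm or more; pump up (within 2 mm); green cartridge, glass, ramekin, dip cup upright, within 30 mm of their starts; the cartridge at rest (all of step 1 and value of joint pump below 0.002 m and linear speed of orange_cartridge below 0.02 m/s and distance of each of green_cartridge, glass, ramekin, dip_cup from where it was at the start of the episode below 0.03 m and angle between each of green_cartridge, glass, ramekin, dip_cup's own z axis and vertical below 0.3 rad); the robot touches nothing.
It fails at once if the pump is pressed 10 mm or more while the orange cartridge is not home (value of joint pump above 0.01 m and not (z of orange_lid in the frame of deck between -0.004 and 0.003 m and x of orange_lid in the frame of deck between -0.006 and 0.006 m and y of orange_lid in the frame of deck between -0.006 and 0.006 m and angle between the z axis of orange_cartridge and the z axis of deck, either way round below 0.06 rad and angle between orange_cartridge's own z axis and vertical below 1 rad and value of joint receiver above 0.0115 m)).
It fails at once if a bystander (green cartridge, glass, ramekin, dip cup) is moved by more than 30 mm or tipped over (not (distance of green_cartridge from where it was at the start of the episode below 0.03 m) or not (distance of glass from where it was at the start of the episode below 0.03 m) or not (distance of ramekin from where it was at the start of the episode below 0.03 m) or not (distance of dip_cup from where it was at the start of the episode below 0.03 m) or not (angle between green_cartridge's own z axis and vertical below 0.3 rad) or not (angle between glass's own z axis and vertical below 0.3 rad) or not (angle between ramekin's own z axis and vertical below 0.3 rad) or not (angle between dip_cup's own z axis and vertical below 0.3 rad)).
It also fails if it takes over 64 s, if anything falls off the work surface, if the arm or the gripper's body presses on something with over 40 N, if the wrist force passes 120 N, or if a joint passes its speed limit or range.

## Working session

There is one attempt and no reset: what is moved stays moved. The work goes in short steps, Python scripts to look and compute and a shell command to move; the robot and the scene stay as the last step left them, time stands still between calls to the robot, and variables do not carry over. Pictures are saved under pics/ and viewed, at most 10 in all, crops included, and the job is handed in when it is done.

```bash
mkdir -p pics
cat > h.py <<'E'
import numpy as np,cv2
from cell import ctrl
from scipy.spatial.transform import Rotation as Ro
def rot(q): return Ro.from_quat([q[1],q[2],q[3],q[0]]).as_matrix()
def ray(c,p):
    d=np.array([(p[0]-c["cx"])/c["fx"],(p[1]-c["cy"])/c["fy"],1.]);R=np.array(c["R"]);t=np.array(c["t"])
    return -R.T@t, R.T@d
def onz(c,p,z):
    o,d=ray(c,p); return o+d*(z-o[2])/d[2]
def proj(c,X):
    x=np.array(c["R"])@np.array(X)+np.array(c["t"]); return np.array([c["fx"]*x[0]/x[2]+c["cx"],c["fy"]*x[1]/x[2]+c["cy"]])
E
cat > a.py <<'E'
from h import *
for n in ["scene","top"]:
    c=ctrl.camera(n); cv2.imwrite(f"pics/{n}0.png",c["image"]); np.save(f"pics/{n}0.npy",c,allow_pickle=True)
    R=np.array(c["R"]);print(n,c["fx"],"pos",-R.T@np.array(c["t"]))
    for l in ["orange_cartridge","green_cartridge","deck","receiver","pump","glass","ramekin","dip_cup"]:
        print(l,[(np.round(d["point"]),round(d["conf"],2)) for d in ctrl.find_in(l,c)][:4])
s=ctrl.observe();print(s["orientation"],s["ft_force"]);print(rot(s["orientation"]).round(3))
E
python3 a.py
```

```text
scene 460.90806179408366 pos [1316.59071499  489.75725766  841.29331197]
orange_cartridge [(array([240., 286.]), 0.95), (array([396., 235.]), 0.79), (array([353., 192.]), 0.68)]
green_cartridge [(array([209., 156.]), 0.86), (array([395., 236.]), 0.38)]
deck [(array([285., 210.]), 0.67)]
receiver [(array([300., 219.]), 0.97), (array([258., 195.]), 0.64)]
pump [(array([257., 194.]), 0.53), (array([288., 210.]), 0.23)]
glass [(array([374., 276.]), 0.76), (array([301., 222.]), 0.19)]
ramekin [(array([152., 199.]), 0.91)]
dip_cup [(array([296., 172.]), 0.65)]
top 482.376112905035 pos [2.79746114e+02 1.15042615e+00 1.43341743e+03]
orange_cartridge [(array([247., 119.]), 0.62), (array([214., 266.]), 0.6)]
green_cartridge [(array([370., 241.]), 0.88)]
deck [(array([248., 190.]), 0.58)]
receiver [(array([233., 188.]), 0.92)]
pump [(array([265., 174.]), 0.7)]
glass [(array([153., 154.]), 0.65)]
ramekin [(array([370., 161.]), 0.81), (array([246., 189.]), 0.66)]
dip_cup [(array([276., 260.]), 0.94)]
[-2.30408705e-06  1.32535270e-01  9.91178288e-01 -5.64652070e-05] [-0.22576756  0.50595765  0.59498706]
[[-0.965  0.263 -0.   ]
 [ 0.263  0.965 -0.   ]
 [-0.    -0.    -1.   ]]
```

```bash
python3 -c "
import cv2,numpy as np
a=cv2.imread('pics/scene0.png');b=cv2.imread('pics/top0.png')
cv2.imwrite('pics/both.png',cv2.resize(np.vstack([a,b]),(800,1200))[:,:][0:600]);cv2.imwrite('pics/both2.png',cv2.resize(b,(800,600)))"
```

```text
(no output)
```

View pics/both.png

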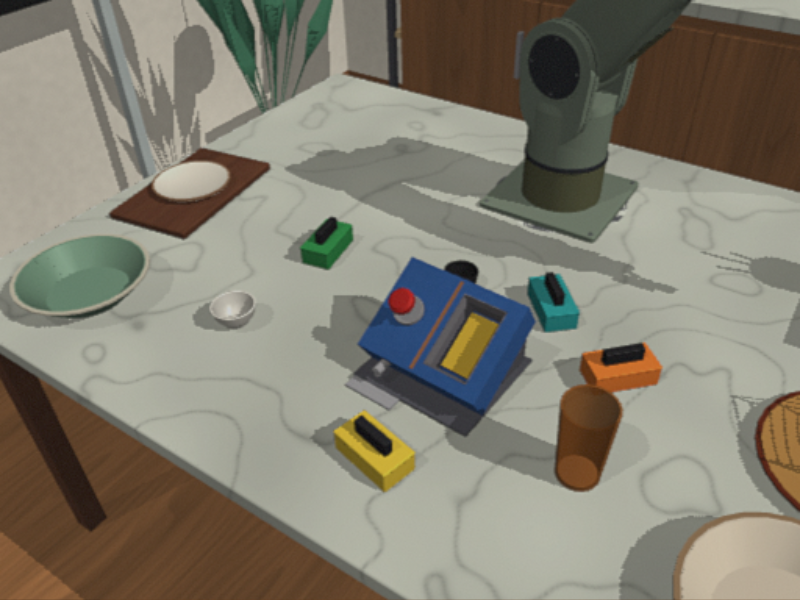

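View pics/both2.png

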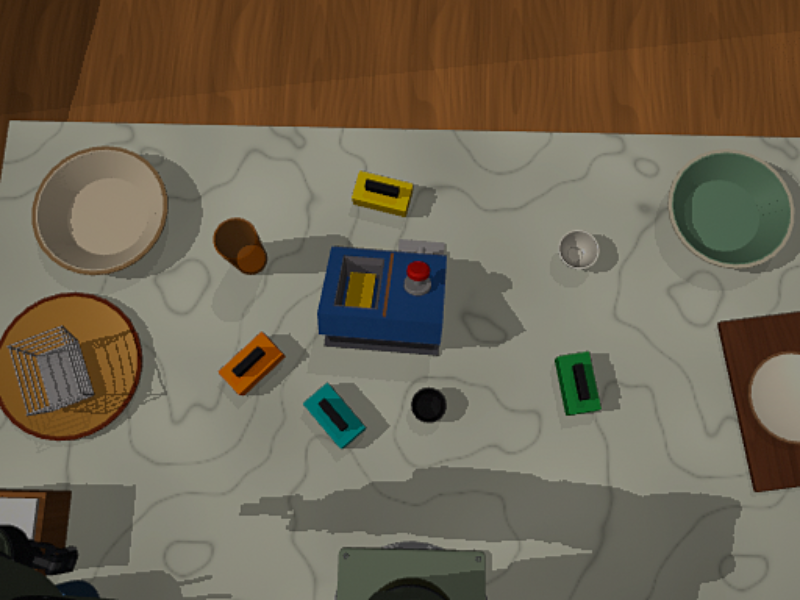

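Three cartridge-shaped candidates besides green: yellow (scene 240,286 / top 245,124), teal (scene 353,192 / top 214,266) and bright orange (scene 397,235 / top 161,232). The orange one, to the left of the dispenser, fits the colours described. I'll confirm it in an enlarged crop and read the deck corners from the same picture.

```bash
python3 -c "
import cv2,numpy as np
a=cv2.imread('pics/scene0.png');b=cv2.imread('pics/top0.png')
A=cv2.resize(a[155:285,220:430],None,fx=3.8,fy=3.8,interpolation=3);cv2.imwrite('pics/ca.png',A)
B=cv2.resize(b[150:260,135:295],None,fx=5,fy=5,interpolation=3);cv2.imwrite('pics/cb.png',B)"
```

```text
(no output)
```

View pics/ca.png

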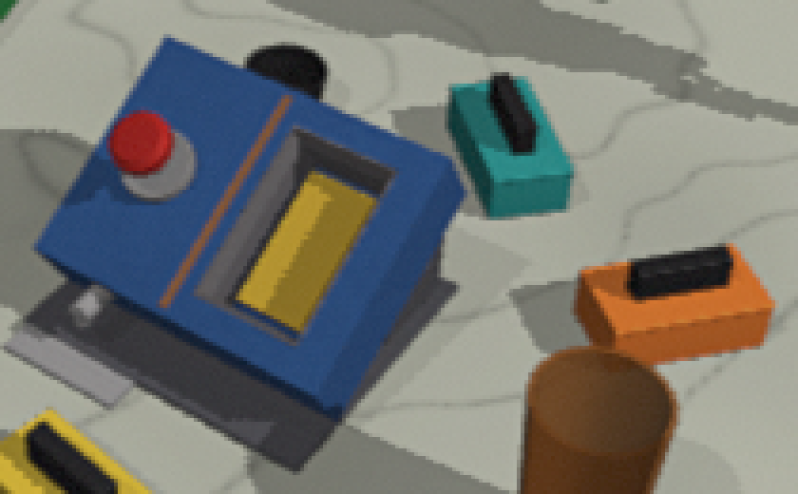

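View pics/cb.png

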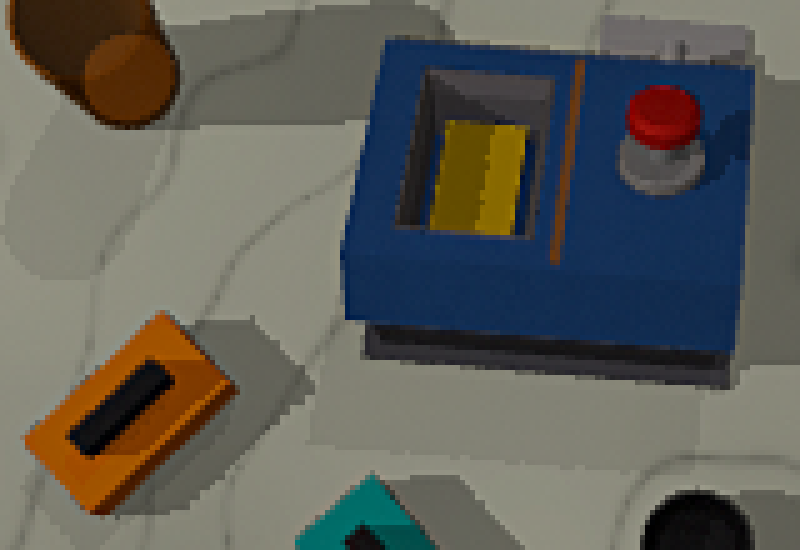

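The crop confirms the bright orange cartridge: its lid spans about (25,438)–(237,385) in the top crop. The yellow and teal ones are separate objects. Next I fit the deck and cartridge poses.

```bash
cat > fit.py <<'E'
from h import *
from scipy.optimize import least_squares,minimize
cs=np.load("pics/scene0.npy",allow_pickle=True).item();ct=np.load("pics/top0.npy",allow_pickle=True).item()
u=lambda p,s,o:(np.array(p)+.5)/s-.5+o
A=[((292,130),62.5,37.5),((396,172),62.5,-37.5),((300,343),-62.5,-37.5),((196,295),-62.5,37.5),((168,38),85,155),((37,247),-85,155)]
B=[((427,68),-62.5,-37.5),((553,77),-62.5,37.5),((530,238),62.5,37.5),((397,225),62.5,-37.5),((387,38),-85,-65),((755,67),-85,155)]
s,c=.5,np.sqrt(.75)
def D(yaw): return Ro.from_euler('z',yaw).as_matrix()@np.array([[-c,0,s],[0,-1,0],[s,0,c]])
def res(p,v):
    out=[]
    for cam,L,sc,o in ((cs,A,3.8,(220,155)),(ct,B,5,(135,150))):
        if cam in v if False else id(cam) in v:
            for px,x,y in L: out+=list(proj(cam,np.array([p[0],p[1],100])+D(p[2])@[x,y,0])-u(px,sc,o))
    return np.array(out)
for v in ([id(cs)],[id(ct)],[id(cs),id(ct)]):
    r=least_squares(res,[550,40,0],args=(v,),x_scale=[10,10,.1]);print("deck",r.x.round(3),abs(r.fun).max().round(2))
deck=r.x
# orange cartridge: hull fit
def hull(pts):
    m=np.zeros((384*4,512*4),np.uint8);cv2.fillConvexPoly(m,cv2.convexHull(np.round((np.array(pts)+.5)*4).astype(np.int32)),1);return m
def box(p):
    R=Ro.from_euler('z',p[2]).as_matrix();P=[]
    for a in (-1,1):
        for b in (-1,1):
            P+=[R@[55*a,30*b,z]+[p[0],p[1],0] for z in (0,40)]
            P+=[R@[33*a,8*b,z]+[p[0],p[1],0] for z in (40,64)]
    return P
def omask(c,ctr):
    h=cv2.cvtColor(c["image"],cv2.COLOR_BGR2HSV);m=((h[...,0]>6)&(h[...,0]<17)&(h[...,1]>190)&(h[...,2]>70)).astype(np.uint8)
    n,l,st,_=cv2.connectedComponentsWithStats(m);i=l[ctr[1]-12:ctr[1]+13,ctr[0]-20:ctr[0]+21].ravel();i=np.bincount(i[i>0]).argmax()
    print("comp",st[i]);ys,xs=np.nonzero(l==i)
    return hull(np.vstack([np.c_[xs+dx,ys+dy] for dx in(-.5,.5) for dy in (-.5,.5)]))
mt=omask(ct,(161,232))
def cost(p):
    # top view: rib hidden inside lid silhouette
    P=[x for x in box(p) if x[2]<41];m=hull([proj(ct,x) for x in P]);return 1-(m&mt).sum()/(m|mt).sum()
g=onz(ct,(161,232),30)
best=min((minimize(cost,[g[0],g[1],y],method='Nelder-Mead',options=dict(initial_simplex=[[g[0],g[1],y],[g[0]+10,g[1],y],[g[0],g[1]+10,y],[g[0],g[1],y+.2]])) for y in (-.9,-.5,.5,.9)),key=lambda r:r.fun)
o=best.x;print("orange",o.round(3),best.fun)
ms=omask(cs,(397,235))
cost2=lambda p:1-(lambda m:(m&ms).sum()/(m|ms).sum())(hull([proj(cs,x) for x in box(p) if x[2]<41]))
b2=minimize(cost2,o,method='Nelder-Mead',options=dict(initial_simplex=[o,o+[5,0,0],o+[0,5,0],o+[0,0,.1]]));print("orange scene",b2.x.round(3),b2.fun)
I=[]
for cam,(y0,y1,x0,x1) in ((cs,(155,285,220,430)),(ct,(150,260,120,330))):
    im=cv2.resize(cam["image"],None,fx=4,fy=4,interpolation=3)
    dr=lambda P,col:cv2.polylines(im,[np.round([(proj(cam,x)+.5)*4 for x in P]).astype(np.int32)],True,col,1)
    f=lambda x,y,z:np.array([deck[0],deck[1],100])+D(deck[2])@[x,y,z]
    for a,b in ((62.5,37.5),):dr([f(a,b,0),f(a,-b,0),f(-a,-b,0),f(-a,b,0)],(255,255,255))
    dr([f(85,155,0),f(85,-65,0),f(-85,-65,0),f(-85,155,0)],(255,255,255));dr([f(0,105,49)]*2,(255,255,0));cv2.circle(im,tuple(np.round((proj(cam,f(0,105,49))+.5)*4).astype(int)),4,(255,255,0),-1)
    R=Ro.from_euler('z',o[2]).as_matrix()
    for z,a,b in((40,55,30),(0,55,30),(64,33,8)):dr([R@[i*a,j*b,z]+[o[0],o[1],0] for i,j in((1,1),(1,-1),(-1,-1),(-1,1))],(0,255,0))
    I.append(im[y0*4:y1*4,x0*4:x1*4])
cv2.imwrite("pics/ov.png",cv2.resize(np.vstack(I),None,fx=.625,fy=.625,interpolation=cv2.INTER_AREA))
E
python3 fit.py
```

```text
deck [ 6.07557e+02  1.08748e+02 -5.80000e-02] 1.06
deck [ 6.04773e+02  1.07199e+02 -6.10000e-02] 0.29
deck [ 6.05888e+02  1.07770e+02 -5.80000e-02] 1.17
comp [140 213  41  40 635]
orange [458.776 310.566  -0.769] 0.021877972550618296
comp [372 220  51  33 851]
orange scene [461.276 308.066  -0.719] 0.08234391223872506
```

View pics/ov.png

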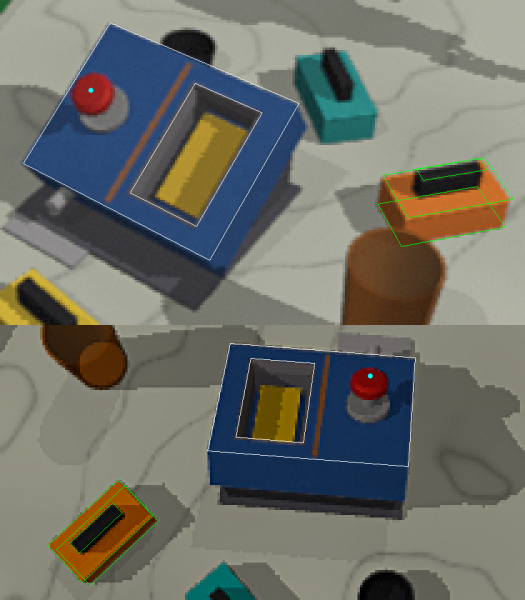

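Both overlays match the pictures. The deck is at about (605.5, 107.5) with yaw -0.06, and the orange cartridge is at about (459, 310) with yaw -0.77. Now I move above the cartridge.

```bash
python3 -m pendant '[[-0.036,-0.0154,0,0,0,0,0],[-0.036,-0.0154,0,0,0,0,0],[-0.036,-0.0154,0,0,0,0,0],[-0.036,-0.0154,0,0,0,0,0],[-0.036,-0.0154,0,0,0,0,0],[-0.036,-0.0154,0,0,0,0,0],[-0.036,-0.0154,0,0,0,0,0],[-0.036,-0.0154,0,0,0,0,0],[-0.036,-0.0154,0,0,0,0,0],[-0.036,-0.0154,0,0,0,0,0]]'
python3 -m pendant '[[0,0,0.015,0,0,0.125,0],[0,0,0.015,0,0,0.125,0],[0,0,0.015,0,0,0.125,0],[0,0,0.015,0,0,0.125,0],[0,0,0,0,0,0,0]]'
cat > st.py <<'E'
from h import *
s=ctrl.observe();R=rot(s["orientation"]);p=np.array(s["eef_pos"])
print(s["clock"],p.round(1),"F",np.round(s["ft_force"],1),"w",s["gripper_width"],s["finger_force"]);print(R.round(3).tolist())
import sys
def goto(P,Rt):
    print("shift tool",(R.T@(np.array(P)-p)).round(1),"turn",Ro.from_matrix(R.T@Rt).as_rotvec().round(3))
E
cat > w.py <<'E'
from st import *
import sys
c=ctrl.camera("wrist");cv2.imwrite(f"pics/{sys.argv[1]}.png",c["image"])
print(c["fx"],c["cx"],c["cy"]);M=np.array(c["mount"])
def wpr(X):
    t=R.T@(np.array(X)-p); q=M[:3,:3].T@(t-M[:3,3]); r=np.hypot(q[0],q[1]);th=np.arctan2(r,q[2]);return np.array([c["cx"]+c["fx"]*th*q[0]/r,c["cy"]+c["fy"]*th*q[1]/r])
o=[459,310.3,-.765];Q=Ro.from_euler('z',o[2]).as_matrix();im=c["image"].copy()
for z,a,b in((40,55,30),(64,33,8)):
    P=[wpr(Q@[i*a,j*b,z]+[o[0],o[1],0]) for i,j in((1,1),(1,-1),(-1,-1),(-1,1))];print(np.round(P,1).tolist());cv2.polylines(im,[np.round(P).astype(np.int32)],True,(0,255,0),1)
cv2.imwrite(f"pics/{sys.argv[1]}.png",im)
y=Q[:,1];z=np.array([0,0,-1.]);goto([459,310.3,55],np.c_[np.cross(y,z),y,z])
E
python3 w.py w1
```

```text
clock: 1.9
eef_pos: [459.1, 310.5, 242.4]
orientation: [0.0, 0.133, 0.991, 0.0]
ft_force: [0.5, -0.0, 0.1]
gripper_width: 85.4
finger_force: 0.0
clock: 2.4
eef_pos: [457.3, 311.4, 180.9]
orientation: [-0.001, 0.375, 0.927, -0.001]
ft_force: [0.0, 0.2, 0.2]
gripper_width: 85.2
finger_force: 0.0
2.4 [457.3 311.4 180.9] F [0.  0.2 0.2] w 85.21204353020522 0.0
[[-0.719, 0.695, -0.002], [0.695, 0.719, -0.002], [0.0, -0.003, -1.0]]
297.3186396354542 254.9881753643067 194.76468884317694
[[286.3, 239.7], [226.9, 239.8], [223.5, 128.9], [289.3, 128.7]]
[[265.5, 229.0], [247.8, 229.1], [247.0, 156.4], [266.0, 156.3]]
shift tool [ -2.    0.7 125.9] turn [-0.003 -0.    -0.003]
```

View pics/w1.png

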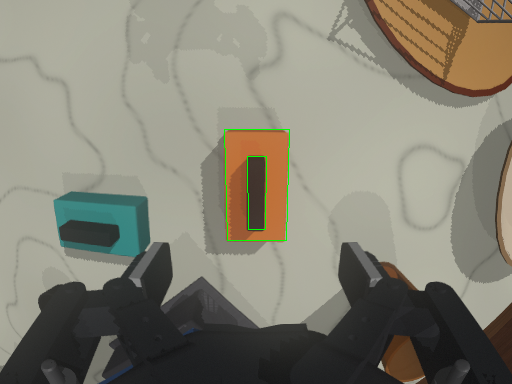

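The wrist view confirms the fit to within about a pixel: the rib runs (247,156)–(266,229) and is aligned with the fingers. I descend and grip.

```bash
python3 -m pendant '[[-0.002,0.0007,0.03,-0.003,0,0,0],[0,0,0.03,0,0,0,0],[0,0,0.03,0,0,0,0],[0,0,0.025,0,0,0,0],[0,0,0.012,0,0,0,0],[0,0,0,0,0,0,1],[0,0,0,0,0,0,1],[0,0,0,0,0,0,1],[0,0,0,0,0,0,1],[0,0,0,0,0,0,1],[0,0,0,0,0,0,1],[0,0,0,0,0,0,1]]' 90
python3 st.py
```

```text
clock: 3.65
eef_pos: [460.1, 311.0, 55.8]
orientation: [0.001, 0.374, 0.928, 0.002]
ft_force: [-1.8, -1.3, 8.5]
gripper_width: 14.3
finger_force: 91.8
3.65 [460.1 311.   55.8] F [-1.8 -1.3  8.5] w 14.329863409780161 91.79158687591553
[[-0.721, 0.693, 0.002], [0.693, 0.721, 0.002], [-0.0, 0.003, -1.0]]
```

```bash
python3 -m pendant '[[0,0,-0.02,0,0,0,1],[0,0,-0.04,0,0,0,1],[0,0,-0.05,0,0,0,1],[0,0,-0.05,0,0,0,1],[0,0,-0.03,0,0,0,1],[0,0,0,0,0,0,1]]' 90
cat > d.py <<'E'
from st import *
import sys
s_,c_=.5,np.sqrt(.75)
d0=np.array([605.3,107.4,100]);yaw=-.06
Dk=Ro.from_euler('z',yaw).as_matrix()@np.array([[-c_,0,s_],[0,-1,0],[s_,0,c_]])
Rt=Dk@np.diag([1,-1,-1.])
h=[float(x) for x in sys.argv[1:4]]
print("tcp in deck",(Dk.T@(p-d0)).round(1),"F deck",(Dk.T@np.array(s["ft_force"])).round(1))
goto(d0+Dk@h,Rt)
E
python3 d.py 0 0 130
```

```text
clock: 4.25
eef_pos: [460.6, 311.2, 249.1]
orientation: [0.002, 0.374, 0.928, 0.004]
ft_force: [0.1, -1.1, -2.3]
gripper_width: 13.8
finger_force: 90.6
4.25 [460.6 311.2 249.1] F [ 0.1 -1.1 -2.3] w 13.792770147813723 90.62095642089844
[[-0.721, 0.693, 0.007], [0.693, 0.721, 0.006], [-0.001, 0.009, -1.0]]
tcp in deck [ 210.2 -194.7   50.8] F deck [-1.3  1.1 -1.9]
shift tool [-294.9   -4.8   36.8] turn [ 0.193  0.506 -0.687]
```

```bash
python3 -m pendant '[[-0.025,-0.0005,0,0,0,0,1],[-0.036,-0.0005,0,0,0,0,1],[-0.036,-0.0005,0,0,0,0,1],[-0.036,-0.0005,0,0,0,0,1],[-0.036,-0.0005,0,0,0,0,1],[-0.036,-0.0005,0,0,0,0,1],[-0.036,-0.0005,0,0,0,0,1],[-0.032,-0.0005,0,0,0,0,1],[-0.02,-0.0005,0,0,0,0,1]]' 90
python3 -m pendant '[[0,0,0,0.0241,0.0632,-0.0859,1],[0,0,0,0.0241,0.0632,-0.0859,1],[0,0,0,0.0241,0.0632,-0.0859,1],[0,0,0,0.0241,0.0632,-0.0859,1],[0,0,0,0.0241,0.0632,-0.0859,1],[0,0,0,0.0241,0.0632,-0.0859,1],[0,0,0,0.0241,0.0632,-0.0859,1],[0,0,0,0.0241,0.0632,-0.0859,1],[0,0,0,0,0,0,1],[0,0,0,0,0,0,1]]' 90
python3 d.py 0 0 130
```

```text
clock: 5.15
eef_pos: [668.7, 101.8, 243.8]
orientation: [0.0, 0.374, 0.927, 0.001]
ft_force: [-0.6, 0.6, -2.1]
gripper_width: 14.0
finger_force: 90.5
clock: 6.15
eef_pos: [631.0, 100.7, 230.5]
orientation: [-0.243, 0.034, 0.969, 0.009]
ft_force: [-0.3, -1.0, -2.3]
gripper_width: 13.8
finger_force: 90.4
6.15 [631.  100.7 230.5] F [-0.3 -1.  -2.3] w 13.793771440272165 90.36851406097412
[[-0.88, 0.071, -0.47], [0.062, 0.997, 0.034], [0.472, 0.001, -0.882]]
tcp in deck [ 42.7   5.1 126.1] F deck [-0.9  1.  -2.1]
shift tool [-42.7   5.5  -2.5] turn [ 0.006  0.033 -0.009]
```

```bash
python3 -m pendant '[[-0.015,0.002,-0.001,0.002,0.011,-0.003,1],[-0.015,0.002,-0.001,0.002,0.011,-0.003,1],[-0.013,0.0015,-0.001,0.002,0.011,-0.003,1],[0,0,0,0,0,0,1],[0,0,0,0,0,0,1],[0,0,0,0,0,0,1]]' 90
python3 d.py 0 0 130
python3 -c "
from cell import ctrl;print(ctrl.observe()['q'])"
```

```text
clock: 6.75
eef_pos: [639.1, 100.5, 202.5]
orientation: [-0.246, 0.029, 0.969, 0.011]
ft_force: [0.1, 0.5, -2.0]
gripper_width: 14.0
finger_force: 90.4
6.75 [639.1 100.5 202.5] F [ 0.1  0.5 -2. ] w 13.955085964270271 90.3635323047638
[[-0.877, 0.061, -0.476], [0.051, 0.998, 0.035], [0.477, 0.006, -0.879]]
tcp in deck [ 21.7   4.9 105.9] F deck [-1.1 -0.5 -1.7]
shift tool [-22.3   4.9 -23.5] turn [0.006 0.026 0.002]
[-0.16348343  1.25944027  0.06369883  0.34412249 -0.17392348  2.02363908
  1.34492077]
```

```bash
python3 -m pendant '[[0.002,0,0.015,0,0,0,1],[0,0.001,0.015,0,0,0,1],[0,0.002,0.008,0,0,0,1],[0,0.001,0,0.003,0.013,0,1],[0,0,0,0,0,0,1]]' 90
python3 d.py 0 0 66
python3 -c "
from cell import ctrl;print(ctrl.observe()['q'])"
```

```text
clock: 7.25
eef_pos: [619.5, 106.1, 170.0]
orientation: [-0.252, 0.028, 0.967, 0.009]
ft_force: [0.6, 0.7, -1.4]
gripper_width: 13.8
finger_force: 90.4
7.25 [619.5 106.1 170. ] F [ 0.6  0.7 -1.4] w 13.789683143022994 90.43333768844604
[[-0.871, 0.059, -0.488], [0.05, 0.998, 0.032], [0.489, 0.004, -0.872]]
tcp in deck [22.7  0.4 67.8] F deck [-1.2 -0.8 -0.9]
shift tool [-22.7   0.4   2. ] turn [0.003 0.013 0.002]
[-0.17965173  1.21391052  0.06105996  0.5878848  -0.1651376   1.84057195
  1.36541781]
```

Joint 6 is back well inside its range, so I slide to the mouth and check.

```bash
python3 -m pendant '[[-0.008,0,0.0005,0.001,0.005,0,1],[-0.008,0,0.0005,0.001,0.005,0,1],[-0.0065,0.0004,0.0005,0.001,0.004,0,1],[0,0,0,0,0,0,1],[0,0,0,0,0,0,1]]' 90
python3 d.py 0 0 66
cat > v.py <<'E'
from h import *
import sys
from st import R,p
s_,c_=.5,np.sqrt(.75);d0=np.array([605.3,107.4,100])
Dk=Ro.from_euler('z',-.06).as_matrix()@np.array([[-c_,0,s_],[0,-1,0],[s_,0,c_]])
I=[]
lid=float(sys.argv[2])
for n,(y0,y1,x0,x1) in (("scene",(155,265,230,380)),("top",(140,230,180,290))):
    c=ctrl.camera(n);im=cv2.resize(c["image"],None,fx=4,fy=4,interpolation=3)
    T=p+R@[0,0,lid]
    for z in (0,40):
        P=[T+R@[i*55,j*30,z] for i,j in((1,1),(1,-1),(-1,-1),(-1,1))];cv2.polylines(im,[np.round([(proj(c,x)+.5)*4 for x in P]).astype(np.int32)],True,(0,255,0),1)
    P=[d0+Dk@[i*62.5,j*37.5,0] for i,j in((1,1),(1,-1),(-1,-1),(-1,1))];cv2.polylines(im,[np.round([(proj(c,x)+.5)*4 for x in P]).astype(np.int32)],True,(255,255,255),1)
    I.append(cv2.resize(im[y0*4:y1*4,x0*4:x1*4],(400,300 if n=="scene" else 327)))
h=max(i.shape[0] for i in I);I=[cv2.copyMakeBorder(i,0,h-i.shape[0],0,0,0) for i in I]
cv2.imwrite(f"pics/{sys.argv[1]}.png",np.hstack(I))
E
python3 v.py v1 15.8; python3 -c "
from cell import ctrl;print(ctrl.observe()['q'])"
```

```text
clock: 7.75
eef_pos: [638.3, 105.1, 157.5]
orientation: [-0.259, 0.028, 0.965, 0.008]
ft_force: [-0.2, -0.3, -1.3]
gripper_width: 13.8
finger_force: 90.5
7.75 [638.3 105.1 157.5] F [-0.2 -0.3 -1.3] w 13.78359101963468 90.45205950737
[[-0.864, 0.058, -0.5], [0.05, 0.998, 0.03], [0.5, 0.001, -0.866]]
tcp in deck [ 0.1  0.3 66.3] F deck [-0.5  0.3 -1.2]
shift tool [-0.1  0.3  0.3] turn [ 0.    -0.     0.002]
7.75 [638.3 105.1 157.5] F [-0.2 -0.3 -1.3] w 13.78359101963468 90.45205950737
[[-0.864, 0.058, -0.5], [0.05, 0.998, 0.03], [0.5, 0.001, -0.866]]
[-0.16984046  1.3153907   0.0611803   0.35878193 -0.17258733  1.98015581
  1.34697835]
```

View pics/v1.png

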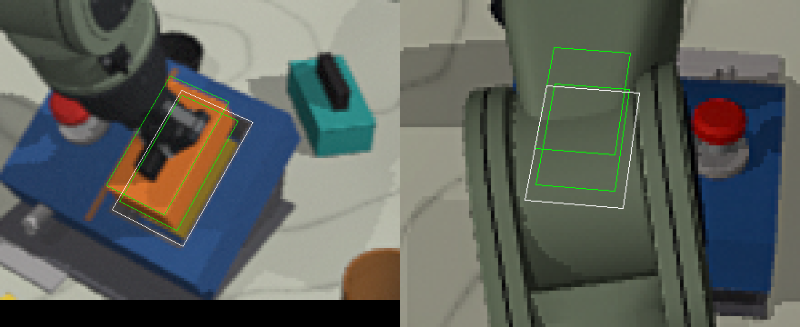

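```bash
cat > v2.py <<'E'
from h import *
import sys
from st import R,p
c=ctrl.camera("scene");x0,y0,x1,y1=262,172,335,248;k=8
im=cv2.resize(c["image"],None,fx=k,fy=k,interpolation=3);T=p+R@[0,0,15.8]
for z in (0,40):
    P=[T+R@[i*55,j*30,z] for i,j in((1,1),(1,-1),(-1,-1),(-1,1))];P=[(proj(c,x)+.5)*k for x in P];print(np.round(P-np.array([x0*k,y0*k])).astype(int).tolist());cv2.polylines(im,[np.round(P).astype(np.int32)],True,(0,255,0),1)
im=im[y0*k:y1*k,x0*k:x1*k];print(im.shape);cv2.imwrite(f"pics/{sys.argv[1]}.png",im[:600])
E
python3 v2.py v2
```

```text
7.85 [638.3 105.3 158. ] F [ 0.1 -1.2 -1.6] w 13.751024458993863 90.45165181159973
[[-0.864, 0.058, -0.499], [0.05, 0.998, 0.03], [0.5, 0.001, -0.866]]
[[430, 161], [254, 85], [63, 405], [237, 493]]
[[459, 217], [288, 142], [103, 453], [274, 539]]
(608, 584, 3)
```

View pics/v2.png

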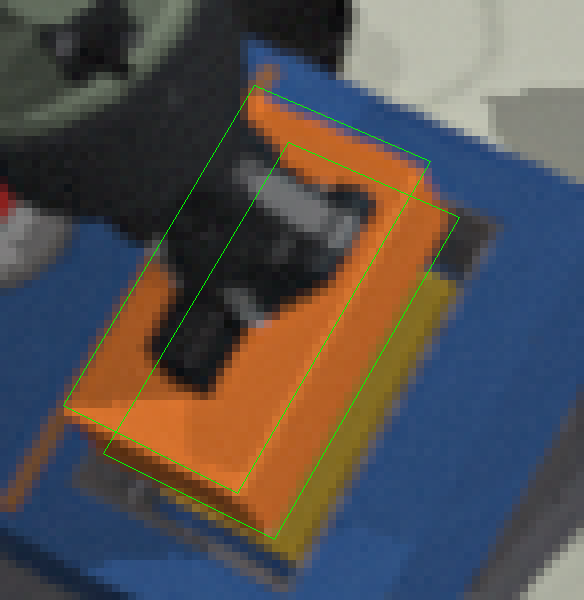

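The held cartridge matches the predicted outline within about 1 px. I insert gradually and watch the side forces.

```bash
python3 -m pendant '[[-0.0008,0.0003,0.005,0,0,0,1],[0,0,0.006,0,0,0,1],[0,0,0.006,0,0,0,1],[0,0,0.004,0,0,0,1],[0,0,0,0,0,0,1]]' 90
python3 d.py 0 0 45
python3 -m pendant '[[0,0,0.004,0,0,0,1],[0,0,0.004,0,0,0,1],[0,0,0,0,0,0,1]]' 90
python3 d.py 0 0 37
```

```text
clock: 8.4
eef_pos: [628.3, 106.1, 139.0]
orientation: [-0.259, 0.028, 0.965, 0.008]
ft_force: [-0.2, 0.4, -2.2]
gripper_width: 14.3
finger_force: 90.5
8.4 [628.3 106.1 139. ] F [-0.2  0.4 -2.2] w 14.30619580185025 90.45180201530457
[[-0.864, 0.058, -0.5], [0.05, 0.998, 0.03], [0.501, 0.001, -0.865]]
tcp in deck [-0.4 -0.1 45.3] F deck [-0.9 -0.4 -2. ]
shift tool [ 0.4 -0.1  0.3] turn [-0.    -0.001  0.002]
clock: 8.7
eef_pos: [624.2, 106.4, 131.5]
orientation: [-0.26, 0.028, 0.965, 0.008]
ft_force: [-0.3, 0.6, -1.6]
gripper_width: 14.1
finger_force: 90.5
8.7 [624.2 106.4 131.5] F [-0.3  0.6 -1.6] w 14.107172981873209 90.45230984687805
[[-0.864, 0.058, -0.501], [0.05, 0.998, 0.03], [0.502, 0.001, -0.865]]
tcp in deck [-0.6 -0.1 36.8] F deck [-0.5 -0.5 -1.5]
shift tool [ 0.6 -0.1 -0.2] turn [-0.    -0.002  0.002]
```

```bash
python3 -m pendant '[[0,0,0.003,0,0,0,1],[0,0,0.003,0,0,0,1],[0,0,0.003,0,0,0,1],[0,0,0,0,0,0,1]]' 90
python3 d.py 0 0 28
python3 -m pendant '[[0,0,0.003,0,0,0,1],[0,0,0.003,0,0,0,1],[0,0,0,0,0,0,1]]' 90
python3 d.py 0 0 22
```

```text
clock: 9.1
eef_pos: [619.9, 106.6, 124.0]
orientation: [-0.259, 0.028, 0.965, 0.008]
ft_force: [1.0, -0.9, -1.3]
gripper_width: 13.8
finger_force: 90.4
9.1 [619.9 106.6 124. ] F [ 1.  -0.9 -1.3] w 13.78538059116077 90.40645837783813
[[-0.864, 0.058, -0.5], [0.05, 0.998, 0.03], [0.501, 0.001, -0.865]]
tcp in deck [-0.6 -0.1 28.1] F deck [-1.6  0.8 -0.6]
shift tool [ 0.6 -0.1  0.1] turn [-0.    -0.001  0.002]
clock: 9.4
eef_pos: [616.9, 106.8, 119.0]
orientation: [-0.259, 0.028, 0.965, 0.008]
ft_force: [0.2, -0.4, 0.9]
gripper_width: 13.7
finger_force: 90.8
9.4 [616.9 106.8 119. ] F [ 0.2 -0.4  0.9] w 13.686273111942599 90.80084323883057
[[-0.864, 0.058, -0.5], [0.05, 0.998, 0.03], [0.501, 0.001, -0.865]]
tcp in deck [-0.6 -0.1 22.3] F deck [0.3 0.4 0.9]
shift tool [ 0.6 -0.   0.3] turn [-0.    -0.001  0.002]
```

```bash
python3 -m pendant '[[0,0,0.003,0,0,0,1],[0,0,0.002,0,0,0,1]]' 90
python3 d.py 0 0 15.8
python3 -m pendant '[[0,0,0.002,0,0,0,1],[0,0,0.001,0,0,0,1]]' 90
python3 d.py 0 0 15.8
```

```text
clock: 9.6
eef_pos: [614.5, 106.9, 114.8]
orientation: [-0.259, 0.028, 0.965, 0.008]
ft_force: [0.7, -0.5, 5.9]
gripper_width: 14.1
finger_force: 91.4
9.6 [614.5 106.9 114.8] F [ 0.7 -0.5  5.9] w 14.103888798549404 91.39577865600586
[[-0.864, 0.058, -0.5], [0.05, 0.998, 0.03], [0.501, 0.001, -0.866]]
tcp in deck [-0.6 -0.  17.4] F deck [2.3 0.5 5.5]
shift tool [ 0.6 -0.   1.6] turn [-0.    -0.001  0.002]
clock: 9.8
eef_pos: [613.6, 106.8, 113.3]
orientation: [-0.258, 0.028, 0.966, 0.008]
ft_force: [7.9, -4.2, 26.0]
gripper_width: 13.8
finger_force: 94.2
9.8 [613.6 106.8 113.3] F [ 7.9 -4.2 26. ] w 13.767813957096626 94.16534543037415
[[-0.865, 0.058, -0.498], [0.05, 0.998, 0.03], [0.499, 0.001, -0.867]]
tcp in deck [-0.6  0.2 15.6] F deck [ 6.   3.7 26.6]
shift tool [ 0.6  0.2 -0.2] turn [0.    0.001 0.002]
```

The force rose steeply at the expected depth, so it is at the stop. One more small push, then I open and back off.

```bash
python3 -m pendant '[[0,0,0.001,0,0,0,1],[0,0,0,0,0,0,1],[0,0,0,0,0,0,1]]' 90
python3 d.py 0 0 15.8
python3 -m pendant '[[0,0,-0.001,0,0,0,1],[0,0,-0.0005,0,0,0,0.5],[0,0,0,0,0,0,0.5],[0,0,0,0,0,0,0.5],[0,0,0,0,0,0,0.5],[0,0,-0.012,0,0,0,0.5],[0,0,-0.02,0,0,0,0.5],[0.008,0,-0.02,0,0,0,0.5],[0,0,0,0,0,0,0.5]]'
python3 d.py 0 60 100
```

```text
clock: 10.1
eef_pos: [613.5, 106.7, 113.2]
orientation: [-0.257, 0.028, 0.966, 0.008]
ft_force: [6.5, -3.9, 26.1]
gripper_width: 14.0
finger_force: 94.1
10.1 [613.5 106.7 113.2] F [ 6.5 -3.9 26.1] w 14.018606802313448 94.1015875339508
[[-0.866, 0.058, -0.497], [0.05, 0.998, 0.03], [0.498, 0.001, -0.867]]
tcp in deck [-0.5  0.2 15.6] F deck [ 7.2  3.5 26. ]
shift tool [ 0.5  0.2 -0.2] turn [0.    0.003 0.002]
clock: 11.0
eef_pos: [633.2, 105.9, 163.2]
orientation: [-0.258, 0.028, 0.966, 0.008]
ft_force: [-0.6, 0.8, -0.4]
gripper_width: 42.8
finger_force: 0.0
11.0 [633.2 105.9 163.2] F [-0.6  0.8 -0.4] w 42.779602454523 0.0
[[-0.866, 0.058, -0.497], [0.05, 0.998, 0.03], [0.498, 0.002, -0.867]]
tcp in deck [ 7.4 -0.1 68.7] F deck [ 0.3 -0.7 -0.6]
shift tool [ -7.3 -60.1 -31.3] turn [0.    0.002 0.002]
```

```bash
cat > w2.py <<'E'
from st import *
s_,c_=.5,np.sqrt(.75);d0=np.array([606,107.7,100])
Dk=Ro.from_euler('z',-.06).as_matrix()@np.array([[-c_,0,s_],[0,-1,0],[s_,0,c_]])
c=ctrl.camera("wrist");M=np.array(c["mount"]);a=c["image"]
def wpr(X):
    t=R.T@(np.array(X)-p); q=M[:3,:3].T@(t-M[:3,3]); r=np.hypot(q[0],q[1]);th=np.arctan2(r,q[2]);return np.array([c["cx"]+c["fx"]*th*q[0]/r,c["cy"]+c["fy"]*th*q[1]/r])
im=a.copy()
for w,h_,col in((55,30,(0,255,0)),(62.5,37.5,(255,255,255))):
    P=[wpr(d0+Dk@[i*w,j*h_,0]) for i,j in((1,1),(1,-1),(-1,-1),(-1,1))];print(np.round(P).tolist());cv2.polylines(im,[np.round(P).astype(np.int32)],True,col,1)
e=ctrl.camera("scene")["image"][170:250,245:350]
cv2.imwrite("pics/w2.png",np.hstack([cv2.resize(np.vstack([a[:250,130:400]]),(400,370)),cv2.resize(e,(400,305),interpolation=3)[:370] if 0 else cv2.copyMakeBorder(cv2.resize(e,(400,305),interpolation=3),0,65,0,0,0)]))
E
python3 w2.py
```

```text
11.0 [633.2 105.9 163.2] F [-0.6  0.8 -0.4] w 42.779602454523 0.0
[[-0.866, 0.058, -0.497], [0.05, 0.998, 0.03], [0.498, 0.002, -0.867]]
[[213.0, 145.0], [302.0, 145.0], [294.0, 285.0], [219.0, 285.0]]
[[202.0, 134.0], [313.0, 135.0], [303.0, 292.0], [211.0, 292.0]]
```

View pics/w2.png

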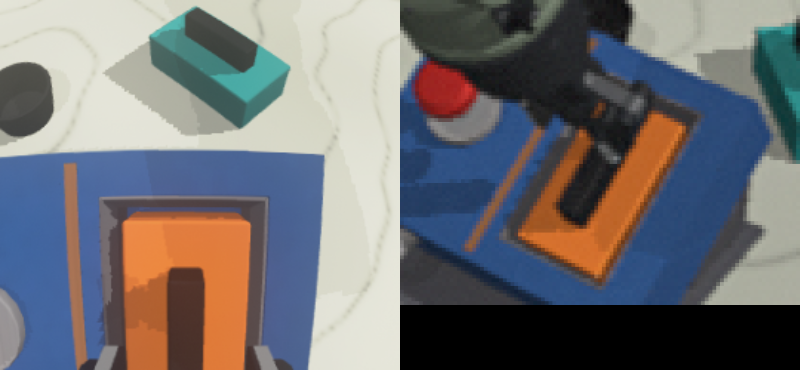

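The cartridge is in the bay and looks close to flush, but the view can't settle the depth. I'll press each lid end with the shut fingers, which measures the depth and seats it.

```bash
python3 -m pendant '[[0.018,0,0,0,0,0,1],[0.02,0,0,0,0,0,1],[0,0,0.01,0,0.003,0.002,1],[0,0,0.01,0,0,0,1],[0,0,0.01,0,0,0,1],[0,0,0.01,0,0,0,1],[0,0,0.008,0,0,0,1],[0,0,0,0,0,0,1]]' 40
python3 d.py 45 0 12
python3 -m pendant '[[0,0,0.002,0,0,0,1],[0,0,0.002,0,0,0,1],[0,0,0.002,0,0,0,1],[0,0,0.002,0,0,0,1]]' 40
python3 d.py 45 0 11
```

```text
clock: 11.9
eef_pos: [574.6, 109.2, 138.1]
orientation: [-0.262, 0.029, 0.965, 0.008]
ft_force: [0.2, 0.4, -0.2]
gripper_width: -0.1
finger_force: 0.0
11.9 [574.6 109.2 138.1] F [ 0.2  0.4 -0.2] w -0.10238964491807856 0.0
[[-0.861, 0.06, -0.504], [0.052, 0.998, 0.03], [0.505, -0.0, -0.863]]
tcp in deck [45.7 -0.  17.6] F deck [-0.3 -0.4 -0.1]
shift tool [-0.8  0.   5.6] turn [-0.001 -0.006  0.   ]
clock: 12.3
eef_pos: [571.3, 109.4, 132.1]
orientation: [-0.261, 0.029, 0.965, 0.008]
ft_force: [1.6, 1.0, 22.0]
gripper_width: -0.0
finger_force: 10.0
12.3 [571.3 109.4 132.1] F [ 1.6  1.  22. ] w -0.03890162084798645 10.009879628196359
[[-0.862, 0.06, -0.503], [0.052, 0.998, 0.03], [0.504, 0.0, -0.864]]
tcp in deck [45.5  0.  10.8] F deck [ 9.7 -1.1 19.8]
shift tool [-0.5  0.  -0.2] turn [-0.    -0.004  0.   ]
```

Near end reads flush: contact at 10.8 mm, where 11 is expected. Next I press on the rib top toward the far end.

```bash
python3 -m pendant '[[0,0,-0.01,0,0,0,1],[0,0,-0.022,0,-0.004,0,1],[-0.02,0,0,0,0,0,1],[-0.02,0,0,0,0,0,1],[-0.02,0,0,0,0,0,1],[0,0,0,0,0,0,1]]' 40
python3 d.py -15 0 36
python3 -c "
from cell import ctrl;print(ctrl.observe()['q'])"
```

```text
clock: 12.9
eef_pos: [639.8, 105.0, 126.8]
orientation: [-0.26, 0.029, 0.965, 0.008]
ft_force: [-1.1, -0.5, -1.0]
gripper_width: -0.4
finger_force: 0.0
12.9 [639.8 105.  126.8] F [-1.1 -0.5 -1. ] w -0.3704847734366281 0.0
[[-0.864, 0.06, -0.501], [0.052, 0.998, 0.03], [0.501, -0.001, -0.865]]
tcp in deck [-16.5   0.4  40.5] F deck [ 0.4  0.5 -1.4]
shift tool [1.5 0.4 4.5] turn [-0.    -0.002 -0.   ]
[-0.16966772  1.34639802  0.06102547  0.38233398 -0.1698812   1.92765097
  1.35256251]
```

```bash
python3 -m pendant '[[0,0,0.003,0,0,0,1],[0,0,0.002,0,0,0,1],[0,0,0.001,0,0,0,1],[0,0,0,0,0,0,1]]' 40
python3 d.py -15 0 35
python3 -m pendant '[[0,0,0.001,0,0,0,1],[0,0,0.001,0,0,0,1],[0,0,0,0,0,0,1]]' 40
python3 d.py -15 0 35
```

```text
clock: 13.3
eef_pos: [636.1, 105.7, 125.3]
orientation: [-0.259, 0.029, 0.966, 0.008]
ft_force: [0.1, -0.2, 0.8]
gripper_width: 0.2
finger_force: 0.0
13.3 [636.1 105.7 125.3] F [ 0.1 -0.2  0.8] w 0.2331312661124988 0.0
[[-0.865, 0.06, -0.499], [0.052, 0.998, 0.03], [0.5, 0.0, -0.866]]
tcp in deck [-14.   -0.1  37.4] F deck [0.3 0.2 0.7]
shift tool [-1.  -0.1  2.4] turn [-0.  0.  0.]
clock: 13.6
eef_pos: [635.4, 105.6, 123.2]
orientation: [-0.258, 0.029, 0.966, 0.008]
ft_force: [2.2, -0.3, 3.8]
gripper_width: -0.1
finger_force: 2.4
13.6 [635.4 105.6 123.2] F [ 2.2 -0.3  3.8] w -0.14351434995506746 2.424790933728218
[[-0.865, 0.06, -0.499], [0.052, 0.998, 0.03], [0.499, 0.0, -0.866]]
tcp in deck [-14.5  -0.   35.1] F deck [-0.   0.1  4.4]
shift tool [-0.5 -0.   0.1] turn [0.    0.001 0.   ]
```

Rib top contact is at 35.1 mm, where flush is 35, so the cartridge is home. After one last firm press, I move on to the pump.

```bash
python3 -m pendant '[[0,0,0.001,0,0,0,1],[0,0,0.001,0,0,0,1],[0,0,0,0,0,0,1]]' 40
python3 d.py -15 0 35
python3 -m pendant '[[0.01,0,-0.015,0,0,0,1],[0.015,0,-0.015,0,0,0,1],[0,-0.025,-0.01,0,0,0,1],[0,-0.04,0,0,0,0,1],[0,-0.04,0,0,0,0,1],[0,0,0,0,0,0,1]]' 40
python3 d.py 0 105 64
```

```text
clock: 13.9
eef_pos: [635.3, 105.6, 122.9]
orientation: [-0.257, 0.029, 0.966, 0.008]
ft_force: [11.0, -0.9, 20.7]
gripper_width: 0.3
finger_force: 11.7
13.9 [635.3 105.6 122.9] F [11.  -0.9 20.7] w 0.276551206025017 11.713563934899867
[[-0.867, 0.06, -0.495], [0.052, 0.998, 0.03], [0.496, 0.001, -0.868]]
tcp in deck [-14.6  -0.1  34.9] F deck [ 0.8  0.2 23.4]
shift tool [-0.4 -0.1 -0.1] turn [0.001 0.004 0.001]
clock: 14.5
eef_pos: [626.0, -4.5, 169.0]
orientation: [-0.259, 0.032, 0.965, 0.007]
ft_force: [0.4, 0.7, -0.3]
gripper_width: -0.3
finger_force: 0.0
14.5 [626.   -4.5 169. ] F [ 0.4  0.7 -0.3] w -0.27036130585182316 0.0
[[-0.864, 0.065, -0.499], [0.058, 0.998, 0.03], [0.5, -0.003, -0.866]]
tcp in deck [ 10.8 110.4  73.4] F deck [-0.5 -0.7 -0.1]
shift tool [-10.8   5.5   9.4] turn [ 0.    -0.    -0.006]
```

```bash
python3 -m pendant '[[-0.006,0.0055,0.004,0,0,0,1],[-0.005,0,0.006,0,0,-0.006,1],[0,0,0,0,0,0,1]]' 40
python3 d.py 0 105 64
python3 -m pendant '[[0,0,0.003,0,0,0,1],[0,0,0.003,0,0,0,1],[0,0,0.003,0,0,0,1],[0,0,0.003,0,0,0,1],[0,0,0.003,0,0,0,1],[0,0,0.002,0,0,0,1]]' 40
python3 d.py 0 105 41
```

```text
clock: 14.8
eef_pos: [630.8, 7.6, 152.4]
orientation: [-0.26, 0.025, 0.965, 0.009]
ft_force: [-0.4, 0.6, -0.4]
gripper_width: 0.2
finger_force: 0.0
14.8 [630.8   7.6 152.4] F [-0.4  0.6 -0.4] w 0.19148395135998147 0.0
[[-0.864, 0.053, -0.501], [0.044, 0.999, 0.029], [0.502, 0.004, -0.865]]
tcp in deck [-1.1 98.1 61.1] F deck [ 0.2 -0.6 -0.6]
shift tool [ 1.1 -6.9 -2.9] turn [-0.001 -0.002  0.008]
clock: 15.4
eef_pos: [622.8, 7.1, 139.5]
orientation: [-0.258, 0.026, 0.966, 0.009]
ft_force: [5.0, 2.8, 4.2]
gripper_width: 0.1
finger_force: 3.2
15.4 [622.8   7.1 139.5] F [5.  2.8 4.2] w 0.09918276372937823 3.2270402010180987
[[-0.865, 0.054, -0.498], [0.045, 0.999, 0.03], [0.499, 0.004, -0.866]]
tcp in deck [-0.6 99.1 45.9] F deck [-2.1 -3.1  6.1]
shift tool [ 0.6 -5.9  4.9] turn [0.    0.001 0.007]
```

```bash
python3 -m pendant '[[0,-0.001,0.002,0,0,0,1],[0,-0.001,0.002,0,0,0,1],[0,0,0.002,0,0,0,1],[0,0,0,0,0,0,1]]' 40
python3 d.py 0 105 41
python3 -m pendant '[[0,0,0.001,0,0,0,1],[0,0,0.001,0,0,0,1],[0,0,0,0,0,0,1]]' 40
python3 d.py 0 105 41
```

```text
clock: 15.8
eef_pos: [620.4, 5.3, 135.7]
orientation: [-0.257, 0.026, 0.966, 0.009]
ft_force: [9.8, 4.0, 16.6]
gripper_width: -0.0
finger_force: 9.5
15.8 [620.4   5.3 135.7] F [ 9.8  4.  16.6] w -0.027382830175699476 9.489974120288167
[[-0.867, 0.054, -0.496], [0.045, 0.999, 0.03], [0.497, 0.004, -0.868]]
tcp in deck [ -0.5 101.   41.5] F deck [ 0.  -4.6 19.1]
shift tool [ 0.5 -4.   0.5] turn [0.001 0.003 0.007]
clock: 16.1
eef_pos: [620.2, 5.3, 135.3]
orientation: [-0.256, 0.026, 0.966, 0.009]
ft_force: [17.5, 3.7, 34.8]
gripper_width: -0.2
finger_force: 18.8
16.1 [620.2   5.3 135.3] F [17.5  3.7 34.8] w -0.20225203539449302 18.828082202890073
[[-0.868, 0.054, -0.493], [0.045, 0.999, 0.03], [0.494, 0.004, -0.869]]
tcp in deck [ -0.6 101.1  41.1] F deck [ 2.5 -4.7 38.7]
shift tool [ 0.6 -3.9  0.1] turn [0.001 0.007 0.007]
```

Hard stop: 39 N at a depth of 41 mm. I retreat along the pump axis, then toward the robot, and take a last look.

```bash
python3 -m pendant '[[0,0,-0.005,0,0,0,1],[0,0,-0.01,0,0,0,1],[0,0,-0.015,0,0,0,1],[0.015,0,-0.02,0,0,0,1],[0.035,0,-0.02,0,0,0,1],[0.04,0,-0.02,0,0,0,1],[0.04,0,-0.02,0,0,0,1],[0.04,0,-0.02,0,0,0,1],[0.04,0,-0.01,0,0,0,1],[0,0,0,0,0,0,1],[0,0,0,0,0,0,1]]'
cat > f.py <<'E'
from h import *
a=ctrl.camera("scene")["image"];b=ctrl.camera("top")["image"]
cv2.imwrite("pics/fin.png",np.hstack([cv2.resize(a[155:285,220:430],(400,248),interpolation=3),cv2.resize(b[130:254,130:330],(400,248),interpolation=3)]))
E
python3 f.py
```

```text
clock: 17.2
eef_pos: [506.6, 10.2, 359.1]
orientation: [-0.258, 0.026, 0.966, 0.008]
ft_force: [-0.8, -0.1, -0.7]
gripper_width: 0.0
finger_force: 0.0
```

View pics/fin.png

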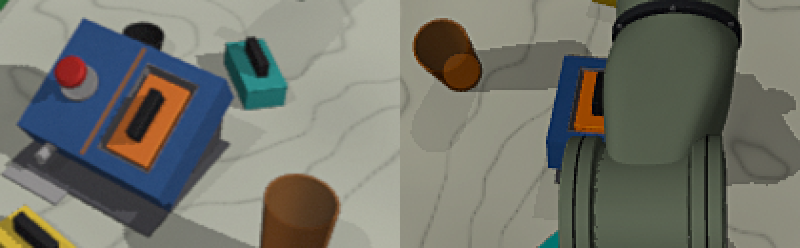

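The cartridge is seated at (150,125) in the left view, the pump is up at (72,72), and the bystanders shown are in place. A quick numeric check of the lid before I hand in.

Run:
```python
from h import *
from scipy.optimize import minimize
c=ctrl.camera("scene");s_,c_=.5,np.sqrt(.75);d0=np.array([607.5,108.7,100])
Dk=Ro.from_euler('z',-.058).as_matrix()@np.array([[-c_,0,s_],[0,-1,0],[s_,0,c_]])
h=cv2.cvtColor(c["image"],cv2.COLOR_BGR2HSV);m=((h[...,0]>6)&(h[...,0]<17)&(h[...,1]>190)&(h[...,2]>110)).astype(np.uint8)
m[:, :270]=0;m[:,335:]=0;m[:180]=0;m[255:]=0
n,l,st,_=cv2.connectedComponentsWithStats(m);i=1+st[1:,4].argmax();print(st[i]);ys,xs=np.nonzero(l==i)
def H(P): 
    k=np.zeros((1536,2048),np.uint8);cv2.fillConvexPoly(k,cv2.convexHull(np.round((np.array(P)+.5)*4).astype(np.int32)),1);return k
ms=H(np.vstack([np.c_[xs+a,ys+b] for a in(-.5,.5) for b in(-.5,.5)]))
for z in (-4,0,3):
    def f(q):
        a=H([proj(c,d0+Dk@[q[0]+i*55,q[1]+j*30,z]) for i in(1,-1) for j in (1,-1)]);return 1-(a&ms).sum()/(a|ms).sum()
    r=minimize(f,[0,0],method='Nelder-Mead',options=dict(initial_simplex=[[0,0],[4,0],[0,4]]));print(z,r.x.round(1),round(r.fun,3))
```

```text
[276 194  44  49 787]
-4 [-2.4 -1.7] 0.08
0 [-3.1 -1.7] 0.077
3 [-4.2 -3.2] 0.072
```

```bash
python3 -c "
from cell import ctrl;print(ctrl.sign_off())"
```

```text
the job is handed in; nothing more can be done
None
```

The orange cartridge is seated in the bay with its lid flush by touch probing and about 3 mm off centre by camera (6 mm allowed); after that the pump was pressed to its stop and is back up, I saw no bystander moved (green cartridge and ramekin not in my last picture), and the job was handed in at about 17 s with no verdict returned.

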